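# Shut the vent of the damp box

## Robot

A 6-joint arm with a two-finger parallel gripper is mounted at the origin on the work surface. World frame = base frame: x ahead of the robot, y to its left, z up, the work surface at z = 0. Lengths are in mm, angles in rad, forces in N, time in s.
With the tool pointing down it reaches from about 325 to 775 mm from the base axis. Payload 5.5 kg.
Tool frame: the origin (TCP) lies at the very end of the fingers, on their centre line; the grasp point (between the pads) lies 19 mm behind it; z points along the fingers, y is the line along which they close (so a half turn about z gives the same grasp; the last joint's range is limited). The gripper opens to 88 mm and grips with 3 to 60 N. Pads are 20 mm wide; open, the fingers measure 115 mm over their backs; the gripper's body (75 mm by 178 mm) begins 61 mm behind the grasp point.
Start: joints at [1.207, 0.091, 1.231, -0, 1.82, -0.057], TCP at [181.21, 571.996, 222.631] pointing down, gripper open.
Joint ranges: [-2.87, 2.87], [-0.86, 2.18], [0.17, 2.46], [-1.51, 4.65], [0.06, 2.69], [-2.65, 2.65]. Speed limits (rad/s): [2.57, 2.57, 3.01, 3.14, 3.14, 3.14].

## Interface

Orientations are given as a unit quaternion [x, y, z, w].
In Python, from workcell import manip gives the robot as it stands.
- The arm moves only by the tool step_arm, never from a script. Its argument "plan" is a list of rows, each a list of 5 numbers: the gripper's target within -1 to 1 (shut at 1, half-way at 0, fully open at -1), then the shift along the tool's x, y, z as a fraction of full scale, then the turn about the tool's z as a fraction of full scale. A call has 1 to 12 rows; each row shifts and turns the commanded pose from where the row before left it, along the tool's axes as they then stand; what a row does not reach is not made up. Full scale, the value 1, is 0.5 m for a shift and 360 degrees for a turn. A row lasts 1/8 s, in which the tool goes at most 62.5 mm and 10.7 degrees, less where a joint would pass 70% of its speed; a pose out of reach is approached as far as the arm can. A call with a number of a shift or a turn outside -1 to 1 is refused whole. A call with a gripper value outside its range is refused whole. The fingers move at their own pace and stop on an object; "newtons" is the grip in N (left out, the last holds). Time passes only in rows, so rows that do not move let the fingers close. It gives the time, the measured TCP pose, the force, the opening and the grip force at its end, in the units of the state.
- manip.observe(): the state, without advancing time (a new reading comes with each control period).
- manip.get_image(name): name is "scene" or "side" or "wrist"; returns the picture (384x512x3 uint8, red, green, blue); there is no depth.
- manip.camera_info(name): a dict with "fx", "fy", "cx", "cy" (pixels), "R" (3x3) and "t" (3): a world point X has camera coordinates R X + t; the wrist camera has in their place "hand_eye" (4x4, takes a point from camera to tool coordinates, whose origin is the TCP and whose axes are the flange's). Camera axes: x right, y down, z forward; pixel columns grow to the right and rows downward; lengths in mm; the calibration is good to about 2 mm. A picture is of the moment at which its call begins: read the wrist's pose just before it. camera_info takes no time and is no camera call.
- manip.sign_off(): hands the job in; it is judged then, once.
The state is a dict: "time_s": time; "joint_pos": joint angles; "joint_velocities": joint speeds; "joint_efforts": joint torques, N m; "tcp_pos": TCP position; "tcp_rot": TCP orientation; "wrist_force": force on the tool from outside, world axes, zero at the start; "ft_torque": the same for the moment, N m; "opening": opening from 0.0 (shut) to 1.0 (fully open); "gripper_force": force on a finger pad.
Only numpy, scipy, OpenCV 4.12 (cv2) and the standard library are available. Lean on these libraries where they do the work, as an engineer would, in place of code of your own. Each camera call takes 0.05 s, during which the arm holds its last target. There are 200 camera calls.

## Task

The freshly thrown cups in the damp box with the blue vent plate are drying too fast. Press down on that blue plate, which has no handle, and slide it until the vent is fully shut, then let go. Leave the orange vent plate of the other box and the terracotta cup as they are.

Things in the scene. Friction and masses are not known exactly. Their poses are not given: they have to be found in the camera images.
- blue_vent (a joint): Opening of the blue vent plate in m: 0 = fully shut, 0.062 = most open (end stops); about 1.5 N of dry friction, stays where left. The plate lies in a lid window 56 mm wide, 110 mm long; its rear end stays hidden under the lid, so only friction from above can shut it. The dark barred gap ahead of it is the open vent (this value less 8 mm: shut, the plate runs 8 mm under the lid).
- blue_mark (a point): Centre of 3 white lines (34 x 19 mm) on the blue plate's smooth top, about 98 mm above the table, 2 mm below the lid's top; moves with it. z up, y the way the plate slides to shut, x across. The plate's front edge is 38 mm ahead (+y); the window's rear edge is 80 mm less the opening behind. Box fixed, 150 x 230 mm, 100 mm high, clear sides, white lid.
- orange_mark (a point): The same point on the orange vent plate of the second, otherwise equal box (also fixed, same sizes and axes). A bystander: its vent may be open or shut and must stay as it is.
- cup_center (a point): Centre, half-way up (40 mm), of a loose open terracotta cup, 72 mm wide at the rim and 80 mm high, standing on the table beyond the boxes. A bystander.
Things that resemble listed ones, but are neither listed nor needed, are in the scene too. Of the things like the part that bears cup_center, leave any that is red; of the rest the larger one is meant.

How it is judged:
By the outcome, as a careful person would: the job done as asked, in the order asked, and still so for the second after the job is handed in, with the robot touching nothing.
It also fails if it takes over 32 s, if anything falls off the work surface, if the arm or the gripper's body presses on something with over 40 N, if the wrist force passes 120 N, or if a joint passes its speed limit or range.

## Working session

There is one attempt and no reset: what is moved stays moved. The work goes in short steps, Python scripts to look and compute and a tool call to move; the robot and the scene stay as the last step left them, time stands still between calls to the robot, and variables do not carry over. Pictures are saved under pics/ and viewed, at most 10 in all, crops included, and the job is handed in when it is done.

Besides the shell and the picture viewer there is one more tool, called after ">>>" by a JSON object that holds its "fn" and its "kwargs", one argument or row to a line. step_arm: Moves the arm, as the interface text tells. Its arguments: {"type":"object","properties":{"plan":{"type":"array","items":{"type":"array","items":{"type":"number"}}},"newtons":{"type":"number"}},"required":["plan"]}

```bash
mkdir -p pics
python3 - <<'E'
from workcell import manip
import cv2,numpy as np
for n in("scene","side"):
    im=manip.get_image(n); cv2.imwrite(f"pics/{n}0.png",im[...,::-1])
    c=manip.camera_info(n); print(n,{k:np.round(v,3).tolist() for k,v in c.items()})
s=manip.observe(); print(s)
E
```

```text
scene {'fx': 388.296, 'fy': 388.296, 'cx': 251.72, 'cy': 197.199, 'R': [[-0.615, 0.788, -0.024], [0.487, 0.356, -0.798], [-0.62, -0.502, -0.602]], 't': [392.012, -236.876, 1405.421]}
side {'fx': 435.834, 'fy': 435.834, 'cx': 257.764, 'cy': 184.67, 'R': [[0.727, -0.686, -0.017], [-0.422, -0.427, -0.8], [0.541, 0.589, -0.6]], 't': [-463.843, 340.495, 594.753]}
{'time_s': 0.1, 'joint_pos': array([ 1.20727680e+00,  9.17709615e-02,  1.23177975e+00,  2.82849273e-05,
        1.81983499e+00, -5.67123708e-02]), 'joint_velocities': array([-0.00062875, -0.0031152 , -0.00242294, -0.00078678, -0.00012004,
       -0.00087997]), 'joint_efforts': array([ 2.72878162e-03, -4.47857702e+01, -4.07566094e+01,  7.00404821e-02,
        2.84946535e-02, -1.27522267e-04]), 'tcp_pos': array([181.10815839, 571.71538866, 221.61945757]), 'tcp_rot': array([ 1.52799128e-01,  9.88256861e-01, -8.73949017e-04, -2.00399149e-04]), 'wrist_force': array([0.03142753, 0.02524538, 0.47946745]), 'ft_torque': array([ 0.03752173,  0.00029087, -0.05933924]), 'gripper_force': 0.0, 'opening': 0.9965901307490319}
```

View pics/scene0.png

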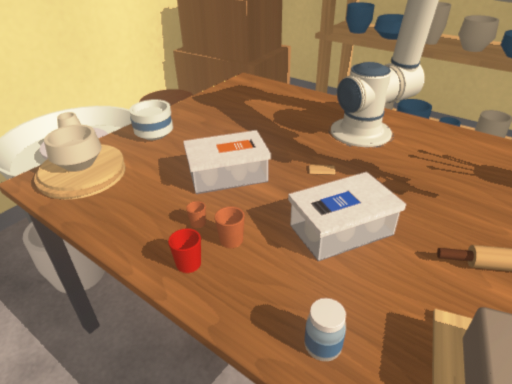

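View pics/side0.png

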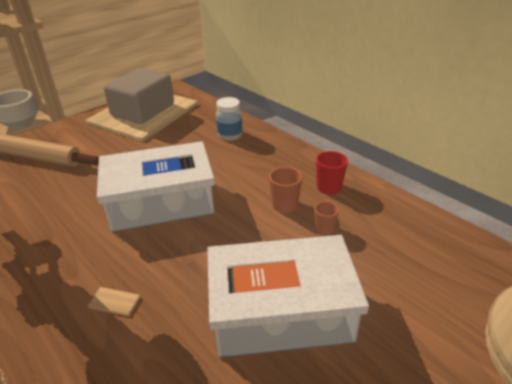

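Run:
```python
import cv2,numpy as np
a=cv2.imread("pics/scene0.png");b=cv2.imread("pics/side0.png")
f=lambda im,x,y,w,h,s:cv2.resize(im[y:y+h,x:x+w],None,fx=s,fy=s,interpolation=cv2.INTER_CUBIC)
A=f(a,285,170,125,90,6);B=f(b,90,135,130,95,6)
A=cv2.resize(A,(390,281));B=cv2.resize(B,(390,285))
C=f(a,285,180,80,50,9.75);
p=np.vstack([f(a,300,185,65,35,12),f(b,135,145,65,25,12)[:180]])
p=np.vstack([f(a,300,185,65,25,12),f(b,135,150,65,25,12)])
print(p.shape);cv2.imwrite("pics/crop.png",p)
```

```text
(600, 780, 3)
```

View pics/crop.png

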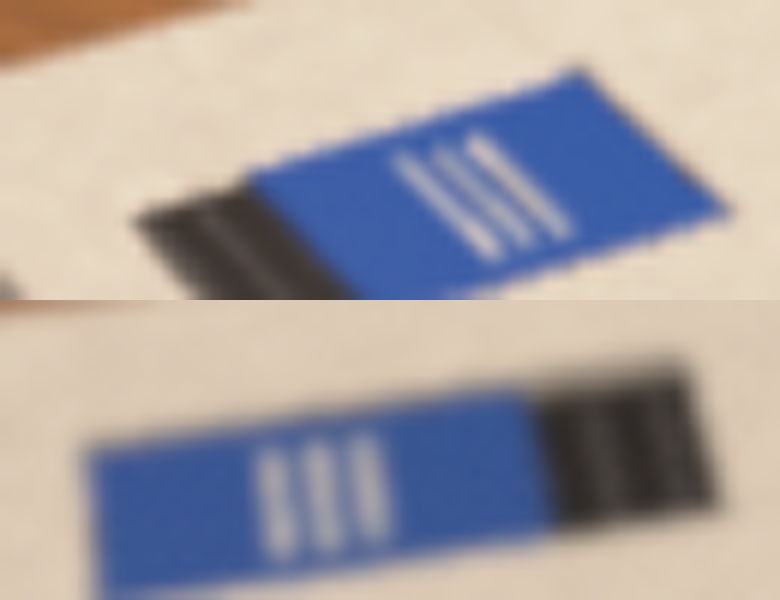

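The crops show the blue plate: mark at scene (340,201) / side (161,166), barred gap ahead of it at scene (318,207) / side (187,162). Candidates: blue plate, scene (337,203); orange plate, scene (236,146), a bystander. Cups: red (186,250) stays; the larger terracotta (230,227) is the cup; the small one is at (196,212). The blue plate is the one with the wide open gap.

```bash
cat > h.py <<'E'
import numpy as np
from workcell import manip
def plane(n,px,z):
    c=manip.camera_info(n); R=np.array(c["R"]);t=np.array(c["t"])
    d=R.T@np.array([(px[0]-c["cx"])/c["fx"],(px[1]-c["cy"])/c["fy"],1]);o=-R.T@t
    return (o+d*(z-o[2])/d[2])
E
python3 - <<'E'
from h import *
P={"scene":dict(mark=(339.9,200.9),pf1=(320.3,199.3),r1=(347.8,190.2),r2=(360.5,202.2),wf1=(310.75,203)),
"side":dict(mark=(161.3,165.9),pf1=(180.3,168.7),pf2=(178.25,157),r1=(142.7,174.3),r2=(141.8,162),wf2=(191.6,155.3),wf1=(194.3,167.2),
 )}
for n in P:
  for k,v in P[n].items(): print(n,k,plane(n,v,98)[:2].round(1))
for n,q in dict(scene=[(230,212),(196,205)],side=[(286,172),(326,207)]).items():
  for v in q: print(n,"cups",plane(n,v,80)[:2].round())
c=manip.camera_info("wrist");print(np.round(c["hand_eye"],2).tolist(),c["fx"])
E
```

```text
scene mark [529.9 185.3]
scene pf1 [551.8 144.7]
scene r1 [479.8 180.6]
scene r2 [505.9 226.7]
scene wf1 [577.7 133.8]
side mark [530.2 184. ]
side pf1 [553.  146.6]
side pf2 [576.2 187.1]
side r1 [485.2 185.1]
side r2 [508.3 226.7]
side wf2 [601.2 171.9]
side wf1 [577.5 130.2]
scene cups [701. -14.]
scene cups [730. -99.]
side cups [722.  -1.]
side cups [ 692. -136.]
[[0.0, -0.96, -0.27, 73.05], [1.0, 0.0, 0.0, -0.97], [-0.0, -0.27, 0.96, -162.07], [0.0, 0.0, 0.0, 1.0]] 338.7972062945393
```

>>> {"fn": "step_arm", "kwargs": {
  "plan": [
    [1,0,0,0,0.02],
    [1,0,0,0,0.0144],
    [1,-0.0975,-0.032,0.01,0],
    [1,-0.0975,-0.032,0.01,0],
    [1,-0.0975,-0.032,0.01,0],
    [1,-0.0975,-0.032,0.01,0],
    [1,-0.0975,-0.032,0.01,0],
    [1,-0.0975,-0.032,0.01,0],
    [1,-0.0975,-0.032,0.01,0],
    [1,-0.0975,-0.032,0.01,0],
    [1,-0.0975,-0.032,0.01,0],
    [1,-0.0975,-0.032,0.01,0]
  ],
  "newtons": 10
}}

```text
time_s: 1.6
tcp_pos: [524.4, 188.5, 172.0]
tcp_rot: [0.259, 0.966, -0.0, -0.0]
wrist_force: [1.6, 0.8, -0.3]
opening: 0.004
gripper_force: 0.0
```

Run:
```python
from h import *
import cv2
from scipy.spatial.transform import Rotation as Ro
s=manip.observe();im=manip.get_image("wrist");cv2.imwrite("pics/w1.png",im[...,::-1])
c=manip.camera_info("wrist");print(s["tcp_pos"],s["tcp_rot"],s["opening"],s["wrist_force"])
print(Ro.from_quat(s["tcp_rot"]).as_matrix().round(3))
np.savez("w1.npz",p=s["tcp_pos"],q=s["tcp_rot"],**c)
```

```text
[524.39566522 188.46345714 172.02340449] [ 2.58518773e-01  9.66006186e-01 -9.70860735e-05 -2.88513621e-04] 0.003968320324609848 [ 1.64910651  0.77826474 -0.33414402]
[[-0.866  0.499 -0.001]
 [ 0.499  0.866 -0.   ]
 [ 0.001 -0.    -1.   ]]
```

View pics/w1.png

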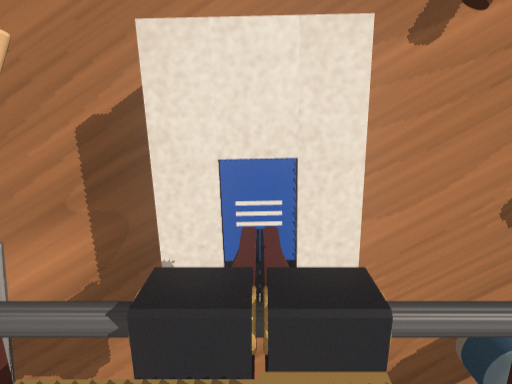

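The wrist view shows the fingers closed over the plate: mark centre (259,213), window rear edge at row 158 from column 219 to 297, plate front edge about row 262.

Run:
```python
import numpy as np
from scipy.spatial.transform import Rotation as Ro
d=np.load("w1.npz");T=np.eye(4);T[:3,:3]=Ro.from_quat(d["q"]).as_matrix();T[:3,3]=d["p"]
M=T@d["hand_eye"]
for k,v in dict(mark=(259,213.5),rL=(219,158.5),rR=(297,158),fL=(224,262),fR=(297,262)).items():
    r=M[:3,:3]@np.array([(v[0]-d["cx"])/d["fx"],(v[1]-d["cy"])/d["fy"],1]);o=M[:3,3]
    X=o+r*(98-o[2])/r[2]
    print(k,X.round(1),"tool:",(np.linalg.inv(T)@np.r_[X,1])[:3].round(1))
```

```text
mark [530.7 183.7  98. ] tool: [-7.9 -0.9 74. ]
rL [481.4 179.7  98. ] tool: [ 32.9 -29.   74. ]
rR [508.4 227.4  98. ] tool: [33.3 25.8 74. ]
fL [551.3 140.9  98. ] tool: [-47.1 -27.7  74. ]
fR [579.2 189.4  98. ] tool: [-47.1  28.2  74. ]
```

>>> {"fn": "step_arm", "kwargs": {
  "plan": [
    [1,0,-0.002,0.06,0],
    [1,0,0,0.05,0],
    [1,0,0,0.032,0],
    [1,0,0,0.004,0],
    [1,0,0,0.004,0],
    [1,0,0,0,0]
  ]
}}

```text
time_s: 2.4
tcp_pos: [523.4, 189.3, 98.4]
tcp_rot: [0.258, 0.966, 0.0, 0.001]
wrist_force: [-0.6, 0.2, 2.1]
opening: 0.002
gripper_force: 1.1
```

>>> {"fn": "step_arm", "kwargs": {
  "plan": [
    [1,0,0,0.003,0],
    [1,0,0,0,0]
  ]
}}

```text
time_s: 2.65
tcp_pos: [523.8, 189.1, 98.3]
tcp_rot: [0.258, 0.966, 0.001, 0.001]
wrist_force: [-2.1, -0.9, 7.4]
opening: 0.006
gripper_force: 3.7
```

>>> {"fn": "step_arm", "kwargs": {
  "plan": [
    [1,0,0,0.005,0],
    [1,0,0,0,0],
    [1,-0.006,0,0,0],
    [1,-0.006,0,0,0],
    [1,-0.006,0,0,0],
    [1,-0.006,0,0,0],
    [1,0,0,0,0]
  ]
}}

```text
time_s: 3.52
tcp_pos: [535.5, 182.7, 98.2]
tcp_rot: [0.259, 0.966, 0.001, 0.003]
wrist_force: [-2.5, -3.3, 14.7]
opening: 0.006
gripper_force: 7.5
```

Run:
```python
from h import *
import cv2
s=manip.observe();im=manip.get_image("wrist");cv2.imwrite("pics/w2.png",im[...,::-1])
print(s["tcp_pos"],s["wrist_force"])
g=im[130:270,205:310].astype(int);w=(g.min(2)>150)
# white line rows along central columns, and window rear edge row
print([r+130 for r in range(140) if w[r,45:65].mean()>.7])
```

```text
[535.48496771 182.74737804  98.18734288] [-2.50169915 -3.29327807 14.74329076]
[130, 131, 132, 133, 134, 135, 136, 137, 138, 139, 140, 141, 142, 143, 144, 145, 146, 147, 148, 149, 150, 151, 152, 153, 154, 155, 156, 157]
```

View pics/w2.png

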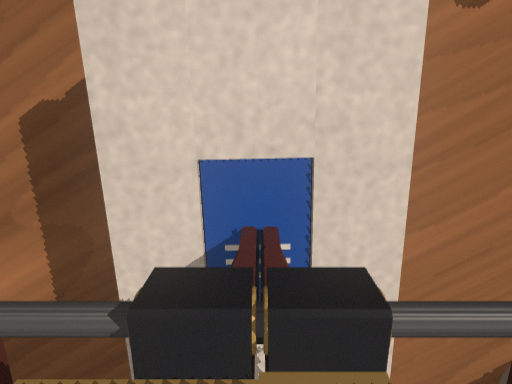

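The rear edge is at row 158 and the first two lines are at rows 247 and 261. The plate has moved about 12 mm with the fingers and there is no slip, so I continue.

>>> {"fn": "step_arm", "kwargs": {
  "plan": [
    [1,-0.006,0,0,0],
    [1,-0.006,0,0,0],
    [1,-0.006,0,0,0],
    [1,-0.006,0,0,0],
    [1,-0.006,0,0,0],
    [1,-0.006,0,0,0],
    [1,-0.006,0,0,0],
    [1,0,0,0,0]
  ]
}}

```text
time_s: 4.58
tcp_pos: [553.8, 172.6, 98.2]
tcp_rot: [0.259, 0.966, 0.001, 0.003]
wrist_force: [-0.7, -2.1, 13.7]
opening: 0.005
gripper_force: 7.1
```

>>> {"fn": "step_arm", "kwargs": {
  "plan": [
    [1,-0.004,0,0,0],
    [1,-0.004,0,0,0],
    [1,0,0,0,0]
  ]
}}

```text
time_s: 4.95
tcp_pos: [557.2, 170.8, 98.2]
tcp_rot: [0.259, 0.966, 0.001, 0.003]
wrist_force: [-2.6, -1.1, 14.1]
opening: 0.006
gripper_force: 7.1
```

>>> {"fn": "step_arm", "kwargs": {
  "plan": [
    [1,-0.004,0,0,0],
    [1,-0.004,0,0,0],
    [1,0,0,0,0]
  ]
}}

```text
time_s: 5.32
tcp_pos: [557.8, 170.4, 98.1]
tcp_rot: [0.258, 0.966, 0.002, -0.0]
wrist_force: [-11.4, 2.0, 19.6]
opening: 0.002
gripper_force: 9.4
```

The horizontal force has jumped to 11 N with no further motion, so the plate is at its end stop. I lift straight up and check.

>>> {"fn": "step_arm", "kwargs": {
  "plan": [
    [1,0,0,-0.02,0],
    [1,0,0,-0.1,0],
    [1,0,0,-0.12,0],
    [1,0.08,0.08,-0.05,0],
    [1,0.08,0.08,0,0],
    [1,0.08,0.08,0,0],
    [1,0,0,0,0]
  ]
}}

```text
time_s: 6.2
tcp_pos: [513.2, 335.8, 237.9]
tcp_rot: [0.256, 0.967, 0.0, -0.0]
wrist_force: [0.3, -0.0, -0.2]
opening: 0.006
gripper_force: 0.0
```

Run:
```python
from h import *
import cv2
s=manip.observe();print(s["tcp_pos"],s["wrist_force"],s["time_s"])
a=manip.get_image("scene")[...,::-1];b=manip.get_image("side")[...,::-1]
f=lambda im,x,y,w,h,s:cv2.resize(im[y:y+h,x:x+w],None,fx=s,fy=s,interpolation=cv2.INTER_CUBIC)
cv2.imwrite("pics/end.png",np.vstack([np.hstack([a,b])[:,:].copy() if 0 else cv2.resize(np.hstack([a,b]),(780,293)),f(b,135,150,65,25,12)]))
```

```text
[513.2336295  335.79229039 237.94636232] [ 0.26109684 -0.03975943 -0.18473161] 6.2
```

View pics/end.png

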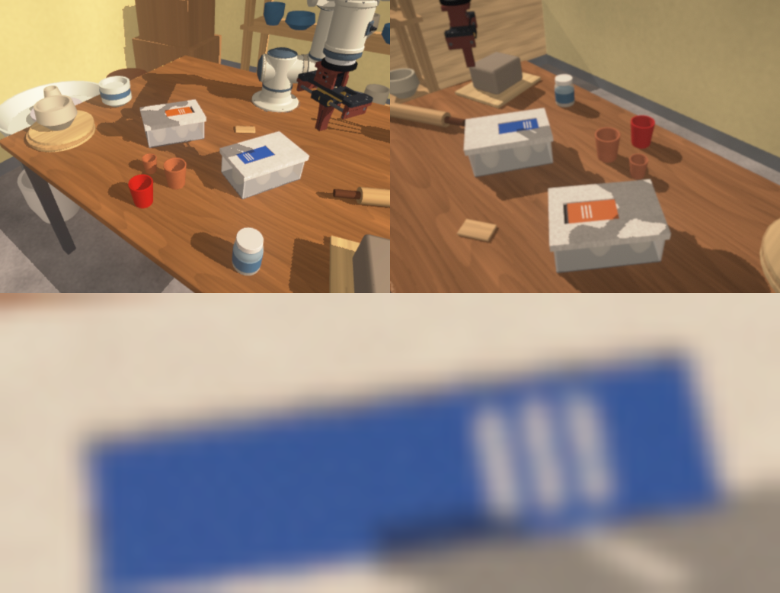

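The blue plate fills the whole window, with no dark gap, and the mark is at side (179.6,162.6). The orange plate and the cups are unchanged. One check on the travel, since the last 8 mm run hidden under the lid.

Run:
```python
from h import *
u=np.array([.866,-.5]);m=plane("side",(179.6,162.6),98)[:2];
f=(plane("side",(191.6,155.3),98)+plane("side",(194.3,167.2),98))[:2]/2
r=(plane("side",(142.7,174.3),98)+plane("side",(141.8,162),98))[:2]/2
print(m,"moved",(m-[530.2,184])@u,"to front",(f-m)@u,"(30 if shut) to rear",(m-r)@u,"(80)")
```

```text
[565.43701407 166.74945222] moved 39.140528072009666 to front 28.58323266969397 (30 if shut) to rear 79.08635767923624 (80)
```

The travel and the edge distances match a fully shut plate, so I hand in.

```bash
python3 -c "
from workcell import manip
print(manip.sign_off())"
```

```text
the job is handed in; nothing more can be done
None
```

The blue vent plate is slid about 39 mm to its end stop and fully shut, the arm is clear of everything, the orange plate and the cup were left as they were, and the job is handed in.

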